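# Find the concealed battery release by touch

## Robot

A 6-joint arm with a two-finger parallel gripper is mounted at the origin on a cart in front of the work surface, level with it; the furniture and walls round the work are solid. World frame = base frame: x ahead of the robot, y to its left, z up, the work surface at z = 0. Lengths are in m, angles in rad, forces in N, time in s.
With the tool pointing down it reaches from about 0.25 to 0.775 m from the base axis. Payload 4 kg.
Tool frame: the origin (TCP) lies on the front face of the gripper's body, between the roots of the fingers; the fingertips stand 97 mm ahead of it and the grasp point (between the pads) lies 78 mm ahead of it; z points along the fingers, y is the direction in which the jaws open and shut (so a half turn about z gives the same grasp; the last joint's range is limited). The gripper opens to 94 mm and grips with 3 to 60 N. Pads are 16 mm wide; open, the fingers measure 119 mm over their backs; the gripper's body (75 mm by 177 mm) begins 78 mm behind the grasp point.
Start: joints at [-1.415, 0.087, 1.371, -0, 1.684, -0.103], TCP at [0.141, -0.532, 0.303] pointing down, gripper open.
Joint ranges: [-3.1, 3.1], [-0.76, 2.03], [0.27, 2.55], [-1.08, 4.22], [0.17, 2.65], [-2.57, 2.57]. Speed limits (rad/s): [2.79, 2.79, 3.14, 3.14, 3.14, 3.14].

## Interface

Orientations are given as a unit quaternion [x, y, z, w].
In Python, from station import bot gives the robot as it stands.
- The arm moves only by the shell command python3 -m inch 'ROWS' [FORCE]. ROWS is JSON, a list of rows, each an object of numbers: "tx", "ty", "tz": the shift along the tool's x, y, z in m; "rx", "ry", "rz": the turn, a rotation vector about the tool's x, y, z in rad; "gripper": the opening, from 0 (shut) to 1 (fully open). A call has 1 to 10 rows; each row shifts and turns the pose as measured when the row begins, along the tool's axes as they then stand; what a row does not reach is not made up. A row lasts 1/12 s, in which the tool goes at most 41.7 mm and 7.16 degrees, less where a joint would pass 70% of its speed; a pose out of reach is approached as far as the arm can. A call is refused whole if a number of a shift passes 0.0417 or a number of a turn 0.125, either way. A call with a gripper value outside its range is refused whole. The fingers move at their own pace and stop on an object; FORCE is the grip in N (left out, the last holds). Time passes only in rows, so rows that do not move let the fingers close. It gives the time, the measured TCP pose, the force and the opening at its end, in the units of the state.
- bot.sense(): the state, without advancing time (a new reading comes with each control period).
- bot.capture(name): name is "scene" or "top" or "wrist"; returns a dict with "color" (400x640x3 uint8, red, green, blue), "fovy" (degrees; the focal length in pixels is half the picture's height over the tangent of half this angle, whatever the lens; pixels are square), "cx", "cy" (the principal point, pixels), "T" (4x4, takes a point from camera to world coordinates). Camera axes: x right, y up, looking along -z (the intrinsics and any distortion apply to the point x, -y, -z); pixel columns grow to the right and rows downward; lengths in m; the calibration is good to about 2 mm. A picture is of the moment at which its call begins. There is no depth.
- bot.sign_off(): hands the job in, once; it reports no verdict.
The state is a dict: "time_s": time; "joint_positions": joint angles; "joint_velocities": joint speeds; "tau": joint torques, N m; "eef_pos": TCP position; "tcp_rot": TCP orientation; "force": force on the tool from outside, world axes, zero at the start; "wrist_torque": the same for the moment, N m; "gripper_width": opening from 0.0 (shut) to 1.0 (fully open).
Only numpy, scipy, OpenCV 4.12 (cv2) and the standard library are available. Lean on these libraries where they do the work, as an engineer would, in place of code of your own. Each camera call takes 0.05 s, during which the arm holds its last target. There are 200 camera calls.

## Task

The batteries of the temperature logger are due for checking. Feel with the closed fingertips, pressing lightly on one plate after another, for the one of the five identical flush plates in the logger's top that gives way, and press that plate fully in so that the battery hatch behind the row stands ajar. Do not touch or pry the hatch itself, do not pick up or move anything around the logger, and draw the fingers clear when done.

Things in the scene. Friction and masses are not known exactly. Their poses are not given: they have to be found in the camera images.
- case: Temperature logger: flat grey metal case fixed to the table, 160 (x) by 244 (y) by 60 mm high, dark display on its near (-x) side. Origin at the centre of its underside; z up. Let into the top in a row along its y axis are five identical plain grey plates. Four are rigid; one, looking just the same, is the release. Which one changes every time and is found only by pressing.
- row (a point): Centre of the middle plate, on its upper face, 60 mm above the table, 40 mm nearer the robot than the case's centre; axes as the case. The five plates, 52 (x) by 40.5 mm (y), flush with the case top with 1.5 mm gaps, have their centres at y = -84, -42, 0, +42, +84 mm here. Press near a plate's centre, all the fingertip inside its outline; 5 to 10 N is enough, over 60 N too much.
- release (a joint): How far the concealed release plate is pressed in, straight down: 0 = flush, 0.006 m = fully in against its stop. It gives at 3 to 4 N, has no return spring and stays where it is pushed.
- hatch (a joint): Opening angle of the battery hatch: 0 = shut and flush, 0.75 rad = ajar. A plain grey plate 65 (x) by 156 mm (y), 4 mm thick, in the case top behind the plates (case x = 1 to 66 mm), hinged along its far (+x) edge. Driven by the release: it lifts in step with the press, its near edge rising 45 mm, and stays ajar.
- hatch_edge (a point): Middle of the near edge of the hatch, on its upper face; the hatch must not be touched.
- label_roll_0: Bystander: loose roll of white labels, 64 mm diameter, 46 mm high, beside the logger's left (+y) end; origin at the centre of its underside.
- jar_8: Bystander: loose open pale sample jar, 89 mm diameter, 69 mm high, behind the logger; origin at the centre of its underside.
- binder_clip_0: Bystander: loose black binder clip, 54 by 25 by 17 mm, beside the logger's right (-y) end; origin at the centre of its underside.
- tape_roll: Bystander: loose roll of tan tape, 104 mm diameter, 25 mm high, in front of the logger; origin at the centre of its underside.

How it is judged:
At the end, for the whole second after the job is handed in: The release plate is pressed in at least 5 of its 6 mm, the battery hatch stands ajar by more than 0.55 rad, and the four bystanders are within 15 mm of where they stood (value of joint release above 0.005 m and value of joint hatch above 0.55 rad and distance of each of label_roll_0, jar_8, binder_clip_0, tape_roll from where it was at the start of the episode below 0.015 m); the robot touches nothing.
It fails at once if the hatch is touched or pried by the robot (over 1.5 N) (contact force between any of the fingers, the arm and hatch above 1.5 N).
It fails at once if the robot leans on the logger with more than 60 N (contact force between the fingers and case above 60 N or contact force between the fingers and plate_0 above 60 N or contact force between the fingers and plate_1 above 60 N or contact force between the fingers and plate_2 above 60 N or contact force between the fingers and plate_3 above 60 N or contact force between the fingers and plate_4 above 60 N).
It fails at once if a bystander is lifted, carried or pushed more than 15 mm (distance of any of label_roll_0, jar_8, binder_clip_0, tape_roll from where it was at the start of the episode above 0.015 m).
It also fails if it takes over 48 s, if anything falls off the work surface, if the arm or the gripper's body presses on something with over 40 N, if the wrist force passes 120 N, or if a joint passes its speed limit or range.

## Working session

There is one attempt and no reset: what is moved stays moved. The work goes in short steps, Python scripts to look and compute and a shell command to move; the robot and the scene stay as the last step left them, time stands still between calls to the robot, and variables do not carry over. Pictures are saved under pics/ and viewed, about 8 in all and at most 12, crops included, and the job is handed in when it is done.

```bash
mkdir -p pics; ls; python3 - <<'E'
from station import bot
import cv2,numpy as np
print(bot.sense())
a=[]
for n in("scene","top"):
    c=bot.capture(n); print(n,c["fovy"],c["cx"],c["cy"],c["T"],[k for k in c])
    cv2.imwrite(f"pics/{n}0.png",c["color"][:,:,::-1])
E
```

```text
pics
{'time_s': 0.0, 'joint_positions': array([-1.41510383e+00,  8.79532252e-02,  1.37225570e+00, -9.52501830e-06,
        1.68362352e+00, -1.03113418e-01]), 'joint_velocities': array([ 4.27135908e-04, -2.50399683e-04, -3.67590781e-05, -8.96328258e-04,
       -3.25406160e-04, -1.56220134e-03]), 'tau': array([-6.61116937e-04, -3.40183890e+01, -3.02429509e+01,  7.18913041e-02,
        3.29514197e-02, -1.60706936e-04]), 'eef_pos': array([ 0.14069174, -0.53134353,  0.3015042 ]), 'tcp_rot': array([ 9.91638561e-01,  1.29041505e-01, -3.41694431e-05, -1.11938831e-03]), 'force': array([0.13127206, 1.02212086, 0.11170428]), 'wrist_torque': array([ 0.06109888, -0.03503575,  0.03274775]), 'gripper_width': 0.9990655752797275}
scene 55.24247395109117 316.8869580024476 193.8820556662573 [[-0.82651188  0.42068406 -0.37403614  0.23333553]
 [-0.56277872 -0.602672    0.56574426  0.70962165]
 [ 0.01257848  0.67809393  0.73486761  0.69799983]
 [ 0.          0.          0.          1.        ]] ['color', 'fovy', 'cx', 'cy', 'T']
top 46.62726850078299 322.0413936649429 199.67554178879234 [[ 0.01949394  0.99310675 -0.11558101  0.45463265]
 [-0.99949915  0.02223958  0.02251323  0.23770194]
 [ 0.02492852  0.11508425  0.99304289  0.95907988]
 [ 0.          0.          0.          1.        ]] ['color', 'fovy', 'cx', 'cy', 'T']
```

View pics/top0.png

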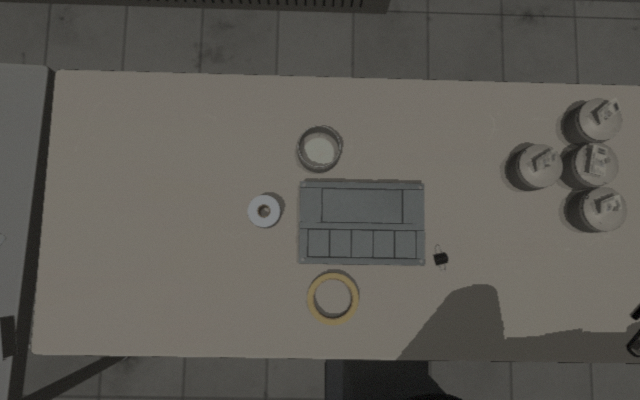

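View pics/scene0.png

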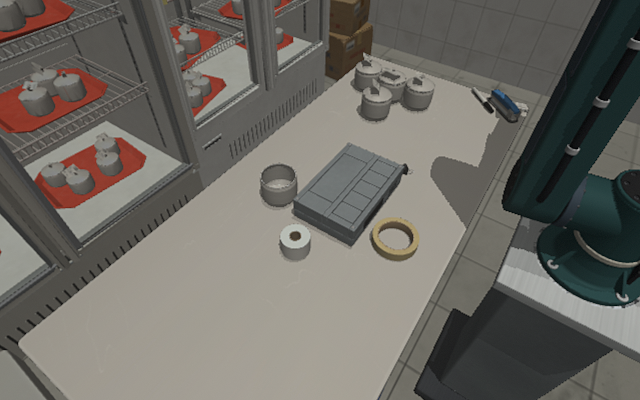

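The top view shows the case at cols 299–424, rows 181–264. The plate row is at about rows 229–258, cols 308–416, the tape roll at (333,298), the label roll at (264,210), the jar at (320,149) and the clip at (441,258). I'll crop this for accurate corners.

```bash
cat > h.py <<'E'
import numpy as np, cv2
from station import bot
def ray(c,u,v,z):
    f=200/np.tan(np.radians(c["fovy"])/2); T=np.array(c["T"])
    d=T[:3,:3]@np.array([(u-c["cx"])/f,-(v-c["cy"])/f,-1]); o=T[:3,3]
    return o+d*(z-o[2])/d[2]
def px(c,p):
    f=200/np.tan(np.radians(c["fovy"])/2); T=np.array(c["T"])
    q=T[:3,:3].T@(np.array(p)-T[:3,3]); return c["cx"]-f*q[0]/q[2], c["cy"]+f*q[1]/q[2]
E
python3 - <<'E'
from h import *
c=bot.capture("top")
im=c["color"][170:275,285:440,::-1]
im=cv2.convertScaleAbs(im,alpha=1.8)
cv2.imwrite("pics/crop.png",cv2.resize(im,None,fx=5,fy=5,interpolation=cv2.INTER_CUBIC))
for u,v in((308,229),(416,230),(416,258),(308,257)): print(ray(c,u,v,.06).round(4))
for n,u,v,z in(("tape",333,298,.025),("label",264,210,.046),("clip",441,258,.01),("jar",320,149,.069)): print(n,ray(c,u,v,z).round(3))
E
```

```text
[0.5016 0.2434 0.06  ]
[0.504  0.0333 0.06  ]
[0.4499 0.0335 0.06  ]
[0.4478 0.2421 0.06  ]
tape [0.368 0.191 0.025]
label [0.538 0.331 0.046]
clip [ 0.451 -0.029  0.01 ]
jar [0.658 0.223 0.069]
```

View pics/crop.png

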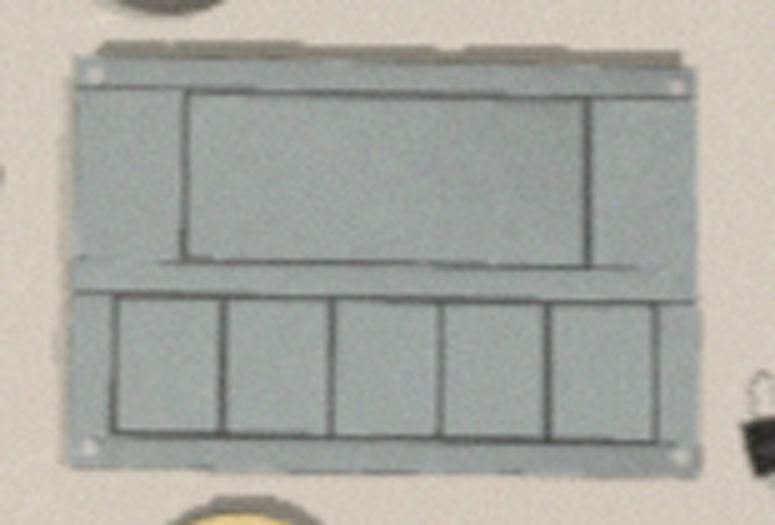

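```bash
python3 -m inch '[{"rz":0.085,"gripper":0},{"rz":0.085,"gripper":0},{"rz":0.085,"gripper":0},{"tx":0.018,"ty":-0.036},{"tx":0.018,"ty":-0.036},{"tx":0.018,"ty":-0.036},{"tx":0.018,"ty":-0.036},{"tx":0.018,"ty":-0.036},{"tx":0.018,"ty":-0.036},{"tx":0.018,"ty":-0.036}]' 20
python3 - <<'E'
from h import *
c=bot.capture("top")
P=np.array([ray(c,u,v,.06) for u,v in((307.6,229.2),(416.4,230.4),(416.2,258),(307.2,256.6))])
m=P.mean(0);d=P[0]+P[3]-P[1]-P[2];d/=np.linalg.norm(d)
print(P.round(4),m,d)
for k in(-84,-42,0,42,84):print(k,(m+d*k/1000).round(4))
E
```

```text
[[0.5011 0.2441 0.06  ]
 [0.5032 0.0325 0.06  ]
 [0.4499 0.0331 0.06  ]
 [0.4485 0.2437 0.06  ]] [0.47569615 0.13837354 0.06      ] [-0.00817876  0.99996655  0.        ]
-84 [0.4764 0.0544 0.06  ]
-42 [0.476  0.0964 0.06  ]
0 [0.4757 0.1384 0.06  ]
42 [0.4754 0.1804 0.06  ]
84 [0.475  0.2224 0.06  ]schema error: expected keys tx, ty, tz, rx, ry, rz, gripper
```

```bash
python3 -m inch '[{"tx":0,"ty":0,"tz":0,"rx":0,"ry":0,"rz":0.085,"gripper":0},{"tx":0,"ty":0,"tz":0,"rx":0,"ry":0,"rz":0.085,"gripper":0},{"tx":0,"ty":0,"tz":0,"rx":0,"ry":0,"rz":0.085,"gripper":0},{"tx":0.018,"ty":-0.036,"tz":0,"rx":0,"ry":0,"rz":0,"gripper":0},{"tx":0.018,"ty":-0.036,"tz":0,"rx":0,"ry":0,"rz":0,"gripper":0},{"tx":0.018,"ty":-0.036,"tz":0,"rx":0,"ry":0,"rz":0,"gripper":0}]' 20
```

```text
time_s: 0.7
eef_pos: [0.1937, -0.4261, 0.2967]
tcp_rot: [1.0, -0.01, -0.002, -0.004]
force: [0.8, 0.1, 0.6]
gripper_width: 0.611
```

```bash
python3 -m inch '[{"tx":0.02,"ty":-0.034,"tz":0,"rx":0,"ry":0,"rz":0,"gripper":0},{"tx":0.02,"ty":-0.034,"tz":0,"rx":0,"ry":0,"rz":0,"gripper":0},{"tx":0.02,"ty":-0.034,"tz":0,"rx":0,"ry":0,"rz":0,"gripper":0},{"tx":0.02,"ty":-0.034,"tz":0,"rx":0,"ry":0,"rz":0,"gripper":0},{"tx":0.02,"ty":-0.034,"tz":0,"rx":0,"ry":0,"rz":0,"gripper":0},{"tx":0.02,"ty":-0.034,"tz":0,"rx":0,"ry":0,"rz":0,"gripper":0},{"tx":0.02,"ty":-0.034,"tz":0,"rx":0,"ry":0,"rz":0,"gripper":0},{"tx":0.02,"ty":-0.034,"tz":0,"rx":0,"ry":0,"rz":0,"gripper":0}]'
```

```text
time_s: 1.37
eef_pos: [0.3625, -0.1434, 0.2971]
tcp_rot: [1.0, -0.014, -0.001, -0.004]
force: [0.9, -0.3, -0.3]
gripper_width: 0.042
```

```bash
python3 -m inch '[{"tx":0.02,"ty":-0.034,"tz":0,"rx":0,"ry":0,"rz":0,"gripper":0},{"tx":0.02,"ty":-0.034,"tz":0,"rx":0,"ry":0,"rz":0,"gripper":0},{"tx":0.02,"ty":-0.034,"tz":0,"rx":0,"ry":0,"rz":0,"gripper":0},{"tx":0.02,"ty":-0.034,"tz":0,"rx":0,"ry":0,"rz":0,"gripper":0},{"tx":0,"ty":0,"tz":0,"rx":0,"ry":0,"rz":0,"gripper":0}]'
```

```text
time_s: 1.78
eef_pos: [0.4497, 0.0041, 0.2981]
tcp_rot: [1.0, -0.009, 0.001, -0.005]
force: [-0.9, 0.6, 0.7]
gripper_width: 0.004
```

```bash
python3 -m inch '[{"tx":0.012,"ty":-0.025,"tz":0.027,"rx":0,"ry":0,"rz":0,"gripper":0},{"tx":0.012,"ty":-0.025,"tz":0.027,"rx":0,"ry":0,"rz":0,"gripper":0},{"tx":0,"ty":0,"tz":0.03,"rx":0,"ry":0,"rz":0,"gripper":0},{"tx":0,"ty":0,"tz":0.02,"rx":0,"ry":0,"rz":0,"gripper":0},{"tx":0,"ty":0,"tz":0,"rx":0,"ry":0,"rz":0,"gripper":0},{"tx":0,"ty":0,"tz":0,"rx":0,"ry":0,"rz":0,"gripper":0}]'
```

```text
time_s: 2.28
eef_pos: [0.4762, 0.0572, 0.1934]
tcp_rot: [1.0, -0.006, 0.002, -0.004]
force: [0.0, -0.3, 0.7]
gripper_width: 0.005
```

```bash
python3 - <<'E'
from h import *
s=bot.sense();print(s["eef_pos"],s["tcp_rot"],s["force"])
c=bot.capture("wrist");cv2.imwrite("pics/w1.png",c["color"][:,:,::-1])
t=s["eef_pos"]+np.array([0,0,-.097]);print(px(c,t))
for k in(0.0544,.0964,.1384):print(px(c,[.476,k,.06]))
E
```

```text
[0.47620615 0.0572428  0.19343144] [ 0.99997243 -0.00572494  0.00249387 -0.00401914] [ 0.0265186  -0.34143848  0.68127171]
(np.float64(322.1797651768131), np.float64(245.1369079674042))
(np.float64(326.5782013959734), np.float64(223.59572736482338))
(np.float64(264.578659909796), np.float64(224.0233132780217))
(np.float64(202.8186895009823), np.float64(224.44924696580944))
```

View pics/w1.png

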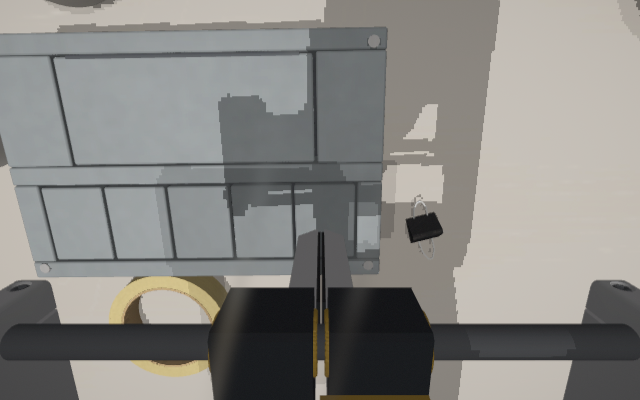

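The wrist view confirms the fit: the -84 plate spans cols 294–357, rows 184–260, which matches the prediction at (326.6, 223.6). Next I descend.

```bash
python3 -m inch '[{"tx":0,"ty":0.003,"tz":0.016,"rx":0,"ry":0,"rz":0,"gripper":0},{"tx":0,"ty":0,"tz":0.014,"rx":0,"ry":0,"rz":0,"gripper":0},{"tx":0,"ty":0,"tz":0,"rx":0,"ry":0,"rz":0,"gripper":0},{"tx":0,"ty":0,"tz":0,"rx":0,"ry":0,"rz":0,"gripper":0}]'; python3 -m inch '[{"tx":0,"ty":0,"tz":0.002,"rx":0,"ry":0,"rz":0,"gripper":0},{"tx":0,"ty":0,"tz":0.002,"rx":0,"ry":0,"rz":0,"gripper":0}]';python3 -m inch '[{"tx":0,"ty":0,"tz":0.002,"rx":0,"ry":0,"rz":0,"gripper":0}]'
```

```text
time_s: 2.67
eef_pos: [0.4794, 0.0517, 0.1704]
tcp_rot: [1.0, -0.008, 0.009, -0.004]
force: [-0.4, -0.1, -0.1]
gripper_width: 0.004
time_s: 2.83
eef_pos: [0.481, 0.0509, 0.1701]
tcp_rot: [1.0, -0.008, 0.012, -0.004]
force: [0.6, 0.2, 0.3]
gripper_width: 0.002
time_s: 2.92
eef_pos: [0.4817, 0.0507, 0.1694]
tcp_rot: [1.0, -0.009, 0.013, -0.003]
force: [-0.2, -0.0, 0.5]
gripper_width: 0.003
```

```bash
python3 -m inch '[{"tx":-0.006,"ty":-0.003,"tz":0.003,"rx":0,"ry":-0.03,"rz":0,"gripper":0},{"tx":-0.003,"ty":0,"tz":0.003,"rx":0,"ry":0,"rz":0,"gripper":0}]';python3 -m inch '[{"tx":-0.001,"ty":0,"tz":0.004,"rx":0,"ry":-0.004,"rz":0,"gripper":0}]';python3 -m inch '[{"tx":-0.001,"ty":0,"tz":0.004,"rx":0,"ry":-0.004,"rz":0,"gripper":0}]'
```

```text
time_s: 3.08
eef_pos: [0.4733, 0.054, 0.1647]
tcp_rot: [1.0, -0.009, -0.002, -0.004]
force: [0.4, 0.0, -0.3]
gripper_width: 0.008
time_s: 3.17
eef_pos: [0.4721, 0.0542, 0.1608]
tcp_rot: [1.0, -0.009, -0.003, -0.004]
force: [0.2, 0.4, -0.2]
gripper_width: 0.006
time_s: 3.25
eef_pos: [0.4713, 0.0544, 0.1573]
tcp_rot: [1.0, -0.008, -0.005, -0.004]
force: [-4.5, -0.9, 23.6]
gripper_width: -0.0
```

```bash
python3 -m inch '[{"tx":0.001,"ty":0,"tz":0.0005,"rx":0,"ry":0.004,"rz":0,"gripper":0}]';python3 -m inch '[{"tx":0,"ty":0,"tz":0.001,"rx":0,"ry":0,"rz":0,"gripper":0}]'
```

```text
time_s: 3.33
eef_pos: [0.4714, 0.0544, 0.1574]
tcp_rot: [1.0, -0.008, -0.004, -0.003]
force: [-8.3, 0.2, 10.3]
gripper_width: 0.006
time_s: 3.42
eef_pos: [0.4713, 0.0545, 0.1574]
tcp_rot: [1.0, -0.008, -0.004, -0.003]
force: [-0.7, 0.1, 6.3]
gripper_width: 0.005
```

That plate is rigid: it held at 6–24 N with no travel. On to the -42 plate.

```bash
python3 -m inch '[{"tx":0,"ty":0,"tz":-0.012,"rx":0,"ry":0,"rz":0,"gripper":0},{"tx":0.001,"ty":-0.022,"tz":0,"rx":0,"ry":0,"rz":0,"gripper":0},{"tx":0.001,"ty":-0.020,"tz":0,"rx":0,"ry":0,"rz":0,"gripper":0}]'; python3 -m inch '[{"tx":0,"ty":0,"tz":0,"rx":0,"ry":0,"rz":0,"gripper":0}]'
```

```text
time_s: 3.67
eef_pos: [0.4736, 0.0948, 0.1692]
tcp_rot: [1.0, -0.011, -0.005, -0.002]
force: [0.1, -0.3, 0.5]
gripper_width: 0.004
time_s: 3.75
eef_pos: [0.4736, 0.0969, 0.1693]
tcp_rot: [1.0, -0.009, -0.005, -0.003]
force: [-0.1, 0.5, -0.0]
gripper_width: 0.006
```

```bash
python3 -m inch '[{"tx":0,"ty":0,"tz":0.005,"rx":0,"ry":0,"rz":0,"gripper":0},{"tx":0,"ty":0,"tz":0.004,"rx":0,"ry":0,"rz":0,"gripper":0}]'; for i in 1 ; do python3 -m inch '[{"tx":0,"ty":0,"tz":0.002,"rx":0,"ry":0,"rz":0,"gripper":0}]'; done
```

```text
time_s: 3.92
eef_pos: [0.4736, 0.0971, 0.1598]
tcp_rot: [1.0, -0.008, -0.005, -0.003]
force: [-1.0, -0.0, -0.0]
gripper_width: 0.007
time_s: 4.0
eef_pos: [0.4733, 0.0967, 0.1574]
tcp_rot: [1.0, -0.008, -0.005, -0.003]
force: [-4.1, -0.2, 19.3]
gripper_width: 0.003
```

```bash
python3 -m inch '[{"tx":0,"ty":0,"tz":0.002,"rx":0,"ry":0,"rz":0,"gripper":0}]'; python3 -m inch '[{"tx":0,"ty":0,"tz":0.002,"rx":0,"ry":0,"rz":0,"gripper":0}]'
```

```text
time_s: 4.08
eef_pos: [0.4734, 0.0966, 0.1573]
tcp_rot: [1.0, -0.009, -0.005, -0.003]
force: [-6.8, 1.6, 22.8]
gripper_width: 0.008
time_s: 4.17
eef_pos: [0.4733, 0.0965, 0.1574]
tcp_rot: [1.0, -0.009, -0.005, -0.004]
force: [-5.3, 0.9, 12.5]
gripper_width: 0.007
```

The -42 plate is rigid too, at about 20 N with z steady at 0.1574. Next is the middle plate.

```bash
python3 -m inch '[{"tx":0,"ty":0,"tz":-0.012,"rx":0,"ry":0,"rz":0,"gripper":0},{"tx":0.001,"ty":-0.022,"tz":0,"rx":0,"ry":0,"rz":0,"gripper":0},{"tx":0.001,"ty":-0.020,"tz":0,"rx":0,"ry":0,"rz":0,"gripper":0},{"tx":0,"ty":0,"tz":0,"rx":0,"ry":0,"rz":0,"gripper":0}]'; python3 -m inch '[{"tx":0,"ty":0,"tz":0.005,"rx":0,"ry":0,"rz":0,"gripper":0},{"tx":0,"ty":0,"tz":0.004,"rx":0,"ry":0,"rz":0,"gripper":0}]'
```

```text
time_s: 4.5
eef_pos: [0.4762, 0.1356, 0.1696]
tcp_rot: [1.0, -0.012, -0.006, -0.003]
force: [0.1, 0.2, -0.3]
gripper_width: 0.006
time_s: 4.67
eef_pos: [0.4762, 0.1345, 0.1599]
tcp_rot: [1.0, -0.012, -0.006, -0.002]
force: [-0.8, 0.0, -0.1]
gripper_width: 0.008
```

```bash
python3 -m inch '[{"tx":0,"ty":0,"tz":0.002,"rx":0,"ry":0,"rz":0,"gripper":0}]'; python3 -m inch '[{"tx":0,"ty":0,"tz":0.002,"rx":0,"ry":0,"rz":0,"gripper":0}]'
```

```text
time_s: 4.75
eef_pos: [0.4758, 0.1338, 0.1567]
tcp_rot: [1.0, -0.013, -0.006, -0.002]
force: [-0.0, 2.1, 3.5]
gripper_width: 0.007
time_s: 4.83
eef_pos: [0.4758, 0.1336, 0.1545]
tcp_rot: [1.0, -0.013, -0.006, -0.003]
force: [-1.0, 3.7, 3.9]
gripper_width: 0.005
```

The middle plate gives way at about 3.5 N, so I'll press it home.

```bash
python3 -m inch '[{"tx":0,"ty":0,"tz":0.002,"rx":0,"ry":0,"rz":0,"gripper":0}]'; python3 -m inch '[{"tx":0,"ty":0,"tz":0.0015,"rx":0,"ry":0,"rz":0,"gripper":0}]';python3 -m inch '[{"tx":0,"ty":0,"tz":0.0015,"rx":0,"ry":0,"rz":0,"gripper":0}]'
```

```text
time_s: 4.92
eef_pos: [0.4758, 0.1335, 0.1525]
tcp_rot: [1.0, -0.013, -0.006, -0.004]
force: [-1.0, 2.4, 4.3]
gripper_width: 0.004
time_s: 5.0
eef_pos: [0.4759, 0.1334, 0.1513]
tcp_rot: [1.0, -0.014, -0.006, -0.004]
force: [-4.3, 1.4, 12.2]
gripper_width: 0.012
time_s: 5.08
eef_pos: [0.4759, 0.1333, 0.1513]
tcp_rot: [1.0, -0.014, -0.006, -0.004]
force: [-5.9, 1.0, 14.6]
gripper_width: 0.007
```

It's at the stop: 6.1 mm of travel, and force has risen to 14 N. I'll retreat straight up.

```bash
python3 -m inch '[{"tx":0,"ty":0,"tz":-0.02,"rx":0,"ry":0,"rz":0,"gripper":0},{"tx":-0.005,"ty":0,"tz":-0.03,"rx":0,"ry":0,"rz":0,"gripper":0},{"tx":-0.015,"ty":0,"tz":-0.03,"rx":0,"ry":0,"rz":0,"gripper":0},{"tx":-0.025,"ty":0.01,"tz":-0.025,"rx":0,"ry":0,"rz":0,"gripper":0},{"tx":-0.03,"ty":0.02,"tz":-0.01,"rx":0,"ry":0,"rz":0,"gripper":0},{"tx":-0.02,"ty":0.03,"tz":-0.01,"rx":0,"ry":0,"rz":0,"gripper":0},{"tx":-0.01,"ty":0.03,"tz":0,"rx":0,"ry":0,"rz":0,"gripper":0},{"tx":0,"ty":0,"tz":0,"rx":0,"ry":0,"rz":0,"gripper":0},{"tx":0,"ty":0,"tz":0,"rx":0,"ry":0,"rz":0,"gripper":0}]'
python3 - <<'E'
from h import *
for n in("scene",):
    c=bot.capture(n);cv2.imwrite(f"pics/{n}1.png",c["color"][:,:,::-1])
print(bot.sense()["force"])
E
```

```text
time_s: 5.83
eef_pos: [0.3641, 0.0375, 0.2796]
tcp_rot: [1.0, -0.016, -0.01, 0.003]
force: [0.3, 0.4, 1.0]
gripper_width: 0.005
[ 0.23794854 -0.7946497   0.23699646]
```

View pics/scene1.png

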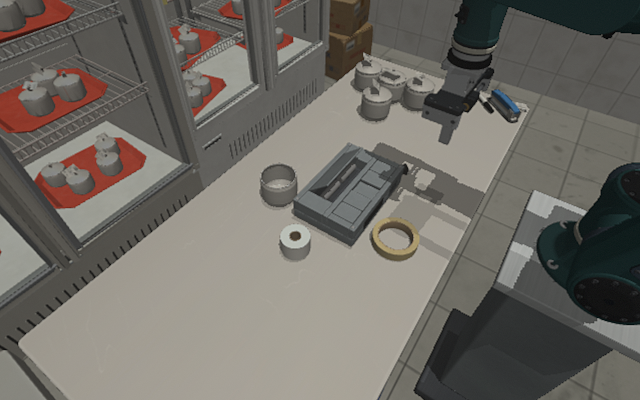

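The hatch stands ajar at around (350,180). The middle plate is sunk, and the roll (295,240), jar (279,185), tape (395,238) and clip (404,168) look unmoved. The arm is clear, so I'll hand in.

```bash
python3 -c "
from station import bot
print(bot.sign_off())"
```

```text
the job is handed in; nothing more can be done
None
```

The middle plate turned out to be the release. I pressed it fully in, the battery hatch now stands ajar, and the job is handed in; no verdict was reported.

- **Feeling for the plate:** I pressed from the right-hand (-y) end with the fingers closed. The -84 and -42 mm plates were rigid, holding at up to about 24 N with no travel. That was firmer than the 5–10 N suggested, but well under the 60 N limit. The +42 and +84 mm plates were not tried.
- **Pressing it in:** the middle plate gave at about 3.5 N. It travelled about 6.1 mm down to its stop, where the force rose to 14.6 N. The fingertips sat about 5 mm off the plate's centre in y, still inside its outline.
- **Last checks:** the final scene picture shows the hatch ajar, the middle plate sunk and the four bystanders where they were, judged by eye. I did not measure the hatch angle. The arm is clear, and the wrist force is within its usual noise of under 1 N. The clock stood at about 6 s.

Two things disagreed along the way. My first move was refused because every row needs all seven keys. The tool also drifted about 5–8 mm and tilted slightly on the first descent, which I corrected before touching the logger.

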